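# Load the measuring unit's push-latch tray

### The job

Load the small aluminium clevis into the measuring unit: press the round release key so that the tray pops out, lay the clevis upright in the tray's nest, then push the tray gently home by its front until it clicks and stays shut by itself. Push on the tray with no more than 20 N, and on the key and the rest of the unit with no more than 25 N. Leave the spray can, the mouse and the tall support block where they are.

Things in the scene. Friction and masses are not known exactly. Their poses are not given: they have to be found in the camera images.
- unit: The measuring unit, fixed: grey case 240 mm deep (its x), 200 mm wide (its y), deck 66 mm high; white hood on the rear half, 92 mm high. Origin: centre of its underside. Its x axis points from front to back; the case's front is at its x = -120 mm, where the tray comes out towards -x. A spring ejects the tray (6 N shut, 2.5 N out). Never push the unit or its key with over 25 N.
- tray: The sliding tray. Origin: centre of the outer face of its white front block (96 mm wide, 24 mm thick, 9 to 51 mm above the bench), at the unit's x = -144 mm latched, -224 fully out; axes as the unit's. Push there along +x, never over 20 N: 7 to 10 N until its catch snaps in, 2 to 18 mm deeper than latched (varies, unseen), then 1 mm on a rubber stop, 10 N/mm; 13 to 16 N has clicked.
- nest (a point): Centre of the floor of the nest, a pocket on the tray 52 mm (x) by 34 mm (y) inside, with a black rim 6 mm high, 4 mm thick; floor 28 mm above the bench; axes as the unit's. 61 mm behind the front block's outer face: inside the case when shut, open to above when the tray is out (the case's front is then 43 mm behind the nest's centre).
- release (a joint): How far the release key is pressed, in m: 0 up, 0.0105 fully down on a hard stop. It springs back. While the tray is latched the key resists with about 5 to 6 N, then gives way and lets the tray go about 4 to 5 mm down; press it 8 or 9 mm. The tray latches only with the key up.
- release_top (a point): Centre of the top of the release key, a black round key 26 mm in diameter in a black ring on the deck, 15 mm proud of the deck (81 mm above the bench), 35 mm behind the case's front and 55 mm to its -y side. Pressed straight down.
- clevis: The part: a loose machined aluminium clevis, 44 mm (its x) by 26 mm (its y) and 22 mm high, 50 to 100 g: a 10 mm base with two 15 mm lugs, a 14 mm slot between them. Origin: centre of its underside. A half turn makes no difference. It lies in the nest with its x along the nest's x, slot up.
- spray: Bystander: white spray can with a blue cap, 52 mm in diameter, 150 mm high. Origin: centre of its underside.
- mouse: Bystander: black computer mouse, 100 by 58 by 31 mm. Origin: centre of its underside.
- support: Bystander: taller aluminium fixture support, foot 70 by 50 mm, 84 mm high. Origin: centre of its underside.
Not all that is in view belongs to the job. What is meant by the clevis is not blue, orange or turquoise, and is the smaller of those in its own colour.

How it is judged:
By the outcome, as a careful person would: the job done as asked, in the order asked, and still so for the second after the job is handed in, with the robot touching nothing.
It also fails if it takes over 64 s, if anything falls off the work surface, if the arm or the gripper's body presses on something with over 40 N, if the wrist force passes 120 N, or if a joint passes its speed limit or range.

### The arm

A 7-joint arm with a two-finger parallel gripper is mounted at the origin on the work surface. World frame = base frame: x ahead of the robot, y to its left, z up, the work surface at z = 0. Lengths are in m, angles in rad, forces in N, time in s.
With the tool pointing down it reaches from about 0.4 to 0.85 m from the base axis. Payload 6.9 kg.
Tool frame: the origin (TCP) lies midway between the tips of the shut fingers; the grasp point (between the pads) lies behind it (ctrl.pinch_z is the z of the grasp point in the tool frame, in m); z points along the fingers, y is the line along which they close (so a half turn about z gives the same grasp; the last joint's range is limited). The gripper opens to 85 mm and grips with 20 to 120 N. Pads are 22 mm wide; open, the fingers measure 114 mm over their backs; the gripper's body (76 mm by 85 mm) begins 54 mm behind the grasp point. The pads swing forward as they close: fully open they stand 13 mm farther back than shut.
Start: joints at [-1.034, 0.507, -0.238, 1.5, 0.126, 1.149, -0.155], TCP at [0.262, 0.568, 0.231] pointing down, gripper open.
Joint ranges: [-3.08, 3.08], [-0.24, 2.05], [-1.43, 1.35], [0, 2.5], [-1.52, 4.66], [0.17, 1.96], [-2.89, 2.89]. Speed limits (rad/s): [2.39, 2.39, 3.14, 3.14, 3.14, 3.14, 3.14].

### API

Orientations are given as a unit quaternion [w, x, y, z].
In Python, from station import ctrl, get_state, vision, ticket, models gives the robot as it stands. Calls block until the motion is done:
- ctrl.movep(position, orientation): joint-space move of the TCP to a pose.
- ctrl.movel(position, frame=None, max_speed=0.15): straight line of the TCP; frame=None keeps the orientation; max_speed is the mean speed in m/s.
- ctrl.set_joints(angles): joint-space move.
- ctrl.ungrasp() and ctrl.close_gripper(force=None): open the fingers fully, or close them until they stop; force is the grip in N (None keeps the last).
- ctrl.pause(seconds).
- ctrl.ik(position, orientation): joint angles nearest the present ones, or None.
- get_state(): the state.
- vision.grab_frame(name): name is "scene" or "top"; returns (picture, depth): 400x640x3 uint8, blue, green, red; 400x640 float32, m along the optical axis (not along the pixel's ray), 0 where there is no reading.
- vision.camera_info(name): a dict with "mtx" (3x3 intrinsics, pixels), "R" (3x3) and "t" (3): a world point X has camera coordinates R X + t. Camera axes: x right, y down, z forward; pixel columns grow to the right and rows downward; lengths in m; the calibration is good to about 2 mm. A picture is of the moment at which its call begins. camera_info takes no time and is no camera call.
A pose or a line that the arm cannot do raises ctrl.Unreachable and nothing moves.
- ticket.close_job(): hands the job in; it is judged then, once.
Trained networks look in the newest picture that a camera, given by its name, has taken for a name from the list of things; names that differ only in an ending like _2 or _b are one class to them, and where a whole thing is asked for, a point or a joint stands for the part that bears it (a point fixed in the world has none). Each returns a list of dicts, best first, with "p" (0 to 1); they miss things now and then, are a little off and sometimes report something else, mostly with a low value. They report only what shows in the picture. A call takes as long as a camera call. They do not tell look-alikes from the thing itself.
- models.recognise(camera, target): "point" ([column, row] in pixels, amid what is visible of it).
- models.masks_of(camera, target): "mask" (400x640 bool, what is visible of it) and "point" ([column, row] in pixels, amid what is visible of it).
The state is a dict: "time": time; "qpos": joint angles; "qd": joint speeds; "tau": joint torques, N m; "tcp_pos": TCP position; "eef_rot": TCP orientation; "contact_force": force on the tool from outside, world axes, zero at the start; "wrist_torque": the same for the moment, N m; "width": finger opening in m; "gripper_force": force on a finger pad.
Only numpy, scipy, OpenCV 4.12 (cv2) and the standard library are available. Lean on these libraries where they do the work, as an engineer would, in place of code of your own. Each camera call takes 0.05 s, during which the arm holds its last target. There are 200 camera calls.

## Working session

There is one attempt and no reset: what is moved stays moved. The work goes in short steps, each a Python script; the robot and the scene stay as the last script left them, time stands still between calls to the robot, and variables do not carry over. Pictures are saved under pics/ and viewed, at most 10 in all, crops included, and the job is handed in when it is done.

```bash
ls; mkdir -p pics
cat > h.py <<'E'
from station import ctrl, get_state, vision, ticket, models
import numpy as np, cv2
from scipy.spatial.transform import Rotation as Rot
def grab(n):
    im,d=vision.grab_frame(n); return im.copy(),d,vision.camera_info(n)
def cloud(d,ci):
    K=np.array(ci["mtx"]);R=np.array(ci["R"]);t=np.array(ci["t"]).ravel()
    v,u=np.mgrid[:d.shape[0],:d.shape[1]]
    P=np.stack([(u-K[0,2])/K[0,0]*d,(v-K[1,2])/K[1,1]*d,d],-1)
    W=(P-t)@R; W[d<=0]=np.nan
    return W
def down(yaw): # tool z down, tool y axis at yaw+90deg in world (tool x at yaw)
    q=(Rot.from_euler('z',yaw)*Rot.from_euler('x',np.pi)).as_quat()
    return [q[3],q[0],q[1],q[2]]
E
python3 - <<'E'
from h import *
for n in ("scene","top"):
    im,d,ci=grab(n); cv2.imwrite(f"pics/{n}0.png",im); np.savez(f"{n}0.npz",im=im,d=d)
    W=cloud(d,ci)
    print(n,"cam at",-np.array(ci["R"]).T@np.array(ci["t"]).ravel())
    for k in ("unit","tray","release","clevis","spray","mouse","support"):
        for r in models.masks_of(n,k)[:4]:
            m=r["mask"]; print(k,round(r["p"],2),np.round(r["point"]),m.sum(),np.round(np.nanmedian(W[m],0),3),np.round(np.nanpercentile(W[m],[5,95],axis=0),3).tolist())
print(get_state()["time"],get_state()["tcp_pos"],get_state()["eef_rot"],ctrl.pinch_z)
E
```

```text
pics
scene cam at [ 1.02403313 -0.86464856  1.05378452]
unit 0.76 [392. 189.] 5636 [0.709 0.146 0.067] [[0.588, 0.041, 0.011], [0.814, 0.259, 0.095]]
unit 0.65 [356. 205.] 463 [0.636 0.056 0.043] [[0.593, 0.034, 0.016], [0.672, 0.091, 0.054]]
clevis 0.87 [301. 239.] 290 [ 0.562 -0.137  0.027] [[0.542, -0.156, 0.007], [0.582, -0.102, 0.034]]
clevis 0.82 [238. 278.] 399 [ 0.483 -0.314  0.028] [[0.463, -0.345, 0.01], [0.497, -0.287, 0.035]]
clevis 0.76 [291. 285.] 202 [ 0.61  -0.267  0.019] [[0.594, -0.288, 0.007], [0.626, -0.25, 0.025]]
clevis 0.44 [273. 259.] 163 [ 0.529 -0.217  0.018] [[0.511, -0.233, 0.005], [0.547, -0.201, 0.026]]
spray 0.67 [325. 126.] 717 [0.4   0.285 0.088] [[0.357, 0.275, 0.002], [0.416, 0.332, 0.152]]
mouse 0.85 [344. 287.] 815 [ 0.736 -0.213  0.024] [[0.691, -0.235, 0.011], [0.776, -0.181, 0.034]]
support 0.58 [291. 334.] 803 [ 0.697 -0.394  0.04 ] [[0.667, -0.406, 0.009], [0.719, -0.365, 0.085]]
top cam at [ 0.25616779 -0.04241766  1.53716348]
unit 0.67 [294. 182.] 307 [0.622 0.064 0.05 ] [[0.587, 0.039, 0.022], [0.66, 0.089, 0.057]]
unit 0.59 [434. 163.] 46
[... 549 characters left out ...]
]]
clevis 0.5 [416. 229.] 279 [ 0.475 -0.319  0.029] [[0.458, -0.346, 0.008], [0.493, -0.285, 0.036]]
clevis 0.49 [355. 203.] 237 [ 0.554 -0.13   0.028] [[0.535, -0.154, 0.008], [0.575, -0.102, 0.036]]
spray 0.75 [211. 259.] 466 [0.388 0.29  0.145] [[0.366, 0.275, 0.008], [0.411, 0.321, 0.154]]
mouse 0.63 [376. 153.] 543 [ 0.724 -0.202  0.026] [[0.684, -0.233, 0.014], [0.769, -0.174, 0.036]]
support 0.64 [435. 164.] 397 [ 0.673 -0.379  0.049] [[0.654, -0.404, 0.008], [0.705, -0.363, 0.087]]
support 0.38 [294. 179.] 343 [0.627 0.062 0.05 ] [[0.589, 0.037, 0.013], [0.666, 0.088, 0.058]]
0.8 [0.26159966 0.56760586 0.23130156] [1.36896012e-05 2.14250952e-01 9.76778649e-01 4.35567432e-06] -0.0187
```

View pics/scene0.png

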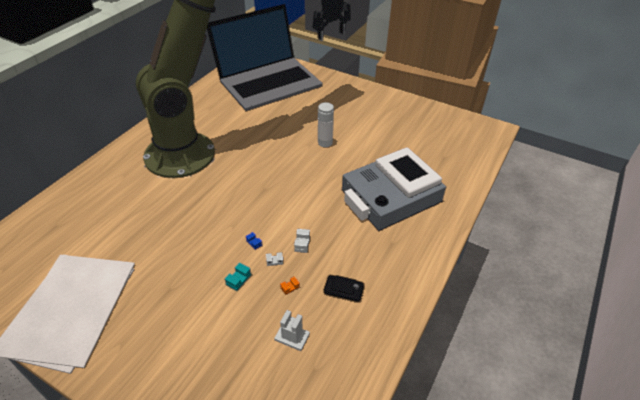

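Run:
```python
import cv2
im=cv2.imread("pics/scene0.png")
c=im[215:325,190:330]; cv2.imwrite("pics/scene_crop.png",cv2.resize(c,None,fx=5,fy=5,interpolation=cv2.INTER_CUBIC))
```

```text
(no output)
```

View pics/scene_crop.png

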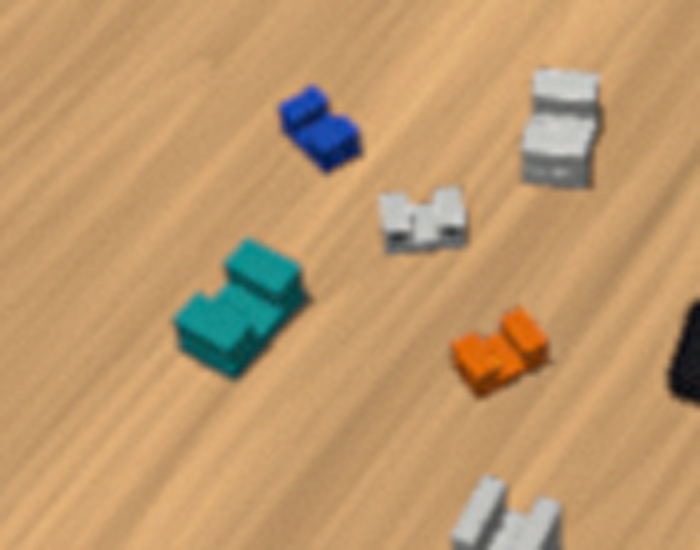

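View pics/top0.png

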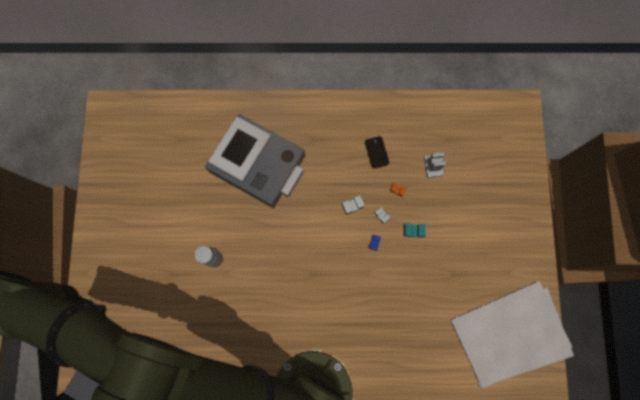

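The scene view shows five clevises: turquoise (238,278), blue (254,240), orange (291,285), large silver (301,239) and small silver (273,259). The unit is at (392,190), with its key at (381,201) and the tray front at (357,205). In the enlarged crop, only the two silver ones match in colour. (273,259), at (382,215) in the top view, is clearly the smaller, so that's the clevis meant. It is standing slot up.

```bash
cat >> h.py <<'E'
def rect(P):
    (c,s,a)=cv2.minAreaRect(P.astype(np.float32)*1000); return np.round(c,1),np.round(s,1),round(a,1)
E
python3 - <<'E'
from h import *
from scipy.optimize import minimize
for n in ("scene","top"):
    f=np.load(n+"0.npz"); im,d=f["im"],f["d"]; W=cloud(d,vision.camera_info(n)); hsv=cv2.cvtColor(im,cv2.COLOR_BGR2HSV)
    near=np.hypot(W[...,0]-.526,W[...,1]+.214)<.04
    m=near&(hsv[...,1]<60); P=W[m]
    print(n,"clevis",m.sum(),rect(P[:,:2]), "top",rect(P[P[:,2]>.014][:,:2]),np.round(np.percentile(P[:,2],[5,50,95]),4))
    tbl=W[(np.hypot(W[...,0]-.526,W[...,1]+.214)<.15)&(hsv[...,1]>90)]; print(" table z",np.nanmedian(tbl[:,2]))
    # deck and hood
    u=np.hypot(W[...,0]-.70,W[...,1]-.16)<.2
    for nm,a,b in(("deck",.060,.072),("hood",.086,.1),("all",.056,.1)):
        m=(u&(W[...,2]>a)&(W[...,2]<b)).astype(np.uint8); m=cv2.morphologyEx(m,cv2.MORPH_OPEN,np.ones((3,3)))
        P=W[m>0]; print(" ",nm,len(P),rect(P[:,:2]))
    # tray front block top (white, z ~.051)
    m=(np.hypot(W[...,0]-.625,W[...,1]-.062)<.07)&(W[...,2]>.040)&(W[...,2]<.057)&(hsv[...,2]>140); P=W[m]; print("  traytop",m.sum(),rect(P[:,:2]),P.mean(0))
    for r in models.masks_of(n,"release")[:2]: print("  rel",r["p"],r["point"],np.nanmean(W[r["mask"]],0))
E
```

```text
scene clevis 180 (array([ 521.7, -212.7]), array([43.3, 44.5]), 47.2) top (array([ 525.9, -216.4]), array([43.3, 28.4]), 37.3) [0.0044 0.0184 0.0256]
 table z 0.0013227318387946639
  deck 1990 (array([694.5, 177.8]), array([240.7, 205.4]), 60.5)
  hood 1595 (array([720.4, 221.9]), array([130. , 174.4]), 61.4)
  all 4019 (array([694.7, 178.1]), array([241.4, 205.4]), 60.5)
  traytop 200 (array([628.1,  62.9]), array([26.8, 98.4]), 61.2) [0.62987734 0.06224123 0.05135609]
top clevis 130 (array([ 526.7, -217. ]), array([47.1, 32.4]), 43.3) top (array([ 524.1, -216.1]), array([44.2, 25.7]), 38.1) [0.0035 0.0204 0.0272]
 table z 0.001202322646270702
  deck 2039 (array([693.7, 177.7]), array([240.8, 200.8]), 60.3)
  hood 2043 (array([717.7, 220.9]), array([126. , 169.7]), 60.2)
  all 4850 (array([694.2, 177.4]), array([241.2, 201.8]), 60.4)
  traytop 160 (array([629.3,  61.8]), array([18.6, 91.4]), 59.5) [0.62878978 0.06204298 0.05126294]
  rel 0.58 [284.7, 152.8] [0.69839253 0.07713092 0.08082414]
```

```bash
cat >> h.py <<'E'
YAW=np.deg2rad(60.4); U0=np.array([.694,.1776]); ux=np.array([np.cos(YAW),np.sin(YAW)]); uy=np.array([-ux[1],ux[0]])
def upt(x,y,z): return list(U0+x*ux+y*uy)+[z]
CL=np.array([.525,-.2163]); CY=np.deg2rad(37.7)
E
python3 - <<'E'
from h import *
for k in (0,np.pi):
    for nm,p,y in(("key",upt(-.085,-.055,.11),YAW),("clev",list(CL)+[.008],CY),("nest",upt(-.163,0,.04),YAW),("push",upt(-.26,0,.03),YAW)):
        q=ctrl.ik(p,down(y+k)); print(nm,k,None if q is None else np.round(q,2))
# go to key with the best wrist and press
s=get_state(); t0=s["time"]
best=min((0,np.pi),key=lambda k:abs(np.array(ctrl.ik(upt(-.085,-.055,.11),down(YAW+k)))-s["qpos"]).max())
print("best",best)
ctrl.close_gripper(30); print("close t",get_state()["time"]-t0)
ctrl.movep(upt(-.085,-.055,.11),down(YAW+best)); 
s=get_state(); print("t",s["time"],s["tcp_pos"],s["contact_force"])
ctrl.movel(upt(-.085,-.055,.086),max_speed=.08)
s=get_state(); f0=s["contact_force"][2]; print(s["time"],s["tcp_pos"],s["contact_force"])
for z in np.arange(.083,.0705,-.0015):
    ctrl.movel(upt(-.085,-.055,z),max_speed=.03); s=get_state(); f=s["contact_force"][2]-f0
    print(round(s["time"],2),round(z,4),np.round(s["tcp_pos"][2],4),round(f,1))
    if f>15: break
E
```

```text
key 0 [-0.28  0.74  0.26  1.42 -0.21  1.01 -0.49]
clev 0 [ 0.16  0.71  0.3   1.9  -0.36  0.58 -0.22]
nest 0 [-0.27  0.71  0.28  1.75 -0.27  0.72 -0.36]
push 0 [-0.14  0.67  0.29  1.89 -0.31  0.62 -0.17]
key 3.141592653589793 [ 0.12  0.76 -0.51  1.42  0.39  1.06  2.17]
clev 3.141592653589793 [ 0.54  0.7  -0.3   1.9   0.35  0.6   2.24]
nest 3.141592653589793 [ 0.19  0.73 -0.49  1.75  0.46  0.78  2.11]
push 3.141592653589793 [ 0.32  0.68 -0.44  1.88  0.45  0.68  2.24]
best 0
close t 0.7667
t 4.05 [0.6996698  0.07856393 0.11019885] [-0.28451202 -0.38321763  1.10145907]
4.5 [0.69934399 0.07655258 0.08500044] [ 1.14280662 -0.50145994 -0.16735666]
4.75 0.083 0.0831 1.2
5.0 0.0815 0.0816 -0.0
5.25 0.08 0.0807 4.6
5.5 0.0785 0.0792 5.5
5.75 0.077 0.0776 4.3
6.0 0.0755 0.0754 3.0
6.25 0.074 0.074 3.0
6.5 0.0725 0.0725 4.3
6.75 0.071 0.071 3.0
```

Run:
```python
from h import *
ctrl.movel(upt(-.085,-.055,.12),max_speed=.15)
ctrl.movep(list(CL)+[.10],down(CY)); ctrl.ungrasp()
im,d,ci=grab("scene"); cv2.imwrite("pics/s1.png",cv2.resize(im[140:330,220:480],None,fx=3,fy=3)); W=cloud(d,ci)
hsv=cv2.cvtColor(im,cv2.COLOR_BGR2HSV)
R=np.stack([(W[...,:2]-U0)@ux,(W[...,:2]-U0)@uy,W[...,2]],-1)
m=(abs(R[...,1])<.06)&(R[...,0]<-.125)&(R[...,0]>-.26)&(R[...,2]>.046)&(R[...,2]<.056)
print("tray block top (unit frame)",m.sum(),R[m].mean(0),np.percentile(R[m],[2,98],axis=0))
s=get_state();print(s["time"],s["tcp_pos"],s["width"])
```

```text
tray block top (unit frame) 211 [-0.21104832 -0.00183275  0.05157821] [[-0.2223812  -0.0464109   0.04684685]
 [-0.19890118  0.04552862  0.05527485]]
9.35 [ 0.52497323 -0.21634114  0.10002637] 0.08520927219780701
```

View pics/s1.png

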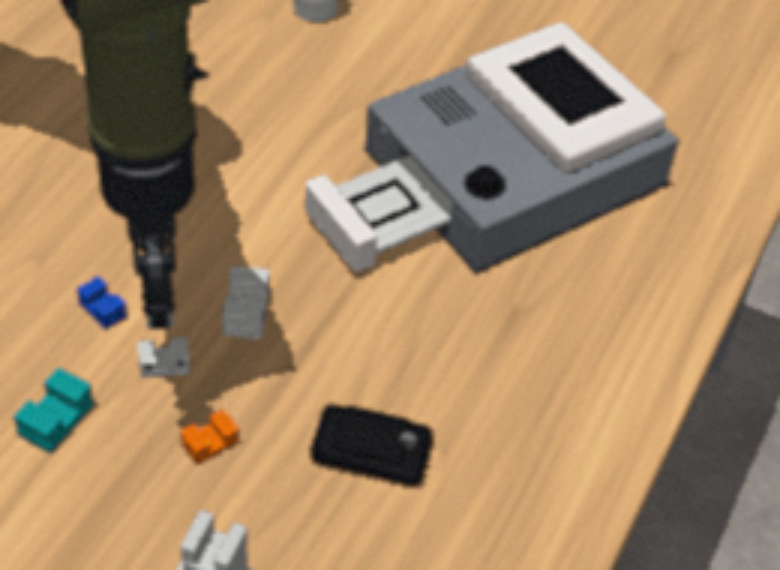

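The tray is out (crop (340,225)) with its nest empty at (383,203). The open gripper is straight above the small silver clevis at crop (163,357), so I'll grasp it.

Run:
```python
from h import *
ctrl.movel(list(CL)+[.009],max_speed=.12)
s=get_state(); print(s["time"],s["tcp_pos"],s["contact_force"])
ctrl.close_gripper(30)
s=get_state(); print(s["time"],s["width"],s["gripper_force"],s["contact_force"])
ctrl.movel(list(CL)+[.12],max_speed=.2)
ctrl.movep(upt(-.163,0,.11),down(YAW))
s=get_state(); print(s["time"],s["tcp_pos"],s["width"],s["gripper_force"],s["contact_force"])
for n in("scene","top"):
    im,d,ci=grab(n); np.savez(n+"2.npz",im=im,d=d)
    if n=="scene": cv2.imwrite("pics/s2.png",cv2.resize(im[120:260,300:460],None,fx=4,fy=4,interpolation=cv2.INTER_CUBIC))
```

```text
10.2583 [ 0.52536517 -0.2166302   0.00955449] [ 0.17038428 -0.62183684  0.56977458]
10.8333 0.024933543074613033 29.522254094481468 [-0.7847791   0.18811624  4.93849261]
12.5833 [0.61312903 0.0331027  0.10980532] 0.025086847557366333 29.51586976647377 [ 0.19645512 -1.69810066 -1.10518392]
```

View pics/s2.png

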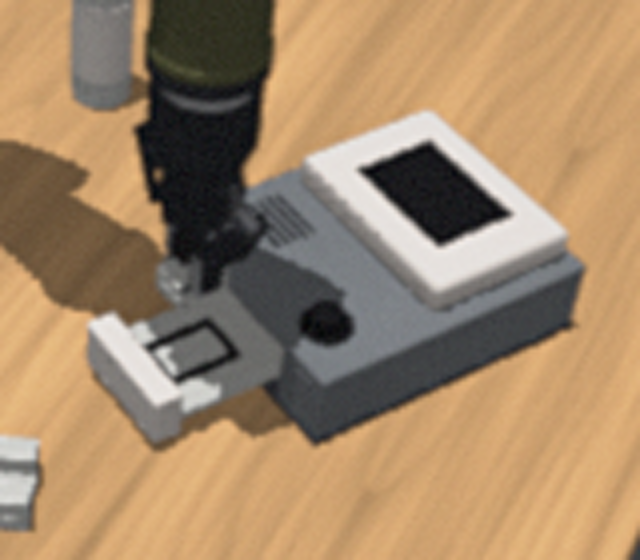

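Clevis is held at crop (180,280), above the nest (195,350). I'll check its offset in the grip from the depth before lowering.

Run:
```python
from h import *
for n in("scene","top"):
    f=np.load(n+"2.npz"); im,d=f["im"],f["d"]; W=cloud(d,vision.camera_info(n))
    R=np.stack([(W[...,:2]-U0)@ux,(W[...,:2]-U0)@uy,W[...,2]],-1)
    m=(abs(R[...,0]+.163)<.04)&(abs(R[...,1])<.03)&(R[...,2]>.09)&(R[...,2]<.13)
    b=m&(im.max(-1)>110); print(n,m.sum(),b.sum())
    for q in R[b]: print(np.round(q*1000).astype(int).tolist(),end=" ")
    # nest rim: dark pixels on tray plane
    t=(abs(R[...,0]+.163)<.035)&(abs(R[...,1])<.028)&(R[...,2]>.024)&(R[...,2]<.042)&(im.max(-1)<60)
    if t.any(): print("\nrim",t.sum(),np.percentile(R[t],[2,98],axis=0).round(4).tolist())
```

```text
scene 150 46
[-171, 26, 129] [-172, 24, 128] [-172, 23, 125] [-172, 23, 121] [-175, 19, 122] [-187, 10, 123] [-184, 10, 122] [-182, 9, 122] [-187, 11, 119] [-186, 7, 122] [-185, 3, 124] [-186, 11, 115] [-187, 6, 119] [-188, -2, 126] [-186, -2, 125] [-187, 10, 112] [-186, 6, 115] [-189, -3, 124] [-187, -5, 125] [-185, -7, 125] [-187, 9, 109] [-186, 6, 112] [-189, -3, 120] [-186, -3, 118] [-186, -8, 123] [-184, -11, 125] [-181, -11, 123] [-189, 2, 112] [-186, 1, 111] [-186, -5, 116] [-186, -9, 119] [-188, -17, 127] [-180, -10, 118] [-185, 2, 106] [-187, -6, 114] [-187, -10, 117] [-185, -13, 119] [-187, -6, 110] [-186, -10, 113] [-185, -13, 115] [-185, -4, 104] [-189, -14, 114] [-187, -16, 114] [-183, -15, 112] [-186, -9, 104] [-187, -16, 110] 
rim 68 [[-0.1842, -0.0223, 0.0296], [-0.1312, 0.0214, 0.0398]]
top 22 2
[-188, -14, 122] [-189, -12, 118]
```

Run:
```python
from h import *
X=-.1615
ctrl.movel(upt(X,0,.046),max_speed=.12); s=get_state(); f0=np.array(s["contact_force"]); print(s["time"],f0)
for z in (.043,.041,.039,.038):
    ctrl.movel(upt(X,0,z),max_speed=.04); s=get_state(); f=s["contact_force"]-f0; print(round(s["time"],2),z,np.round(s["tcp_pos"],4),np.round(f,1))
    if f[2]>4: break
ctrl.ungrasp(); s=get_state(); print(s["time"],s["contact_force"])
ctrl.movel(upt(X,0,.13),max_speed=.2)
# closed fingers, staged in front of the tray
ctrl.close_gripper(30)
ctrl.movep(upt(-.275,0,.12),down(YAW)); s=get_state(); print(s["time"])
im,d,ci=grab("scene"); cv2.imwrite("pics/s3.png",cv2.resize(im[140:250,310:450],None,fx=5,fy=5,interpolation=cv2.INTER_CUBIC)); W=cloud(d,ci)
R=np.stack([(W[...,:2]-U0)@ux,(W[...,:2]-U0)@uy,W[...,2]],-1)
m=(abs(R[...,0]+.163)<.035)&(abs(R[...,1])<.03)&(R[...,2]>.044)&(R[...,2]<.062)
if m.any(): print(m.sum(),(R[m].mean(0)*1000).round(1),rect(R[m][:,:2]),np.percentile(R[m][:,2],[5,95]))
```

```text
13.3667 [ 0.38492452 -0.25543012 -0.43668732]
13.62 0.043 [0.6145 0.0372 0.0435] [-0.3  0.8 -0.9]
13.87 0.041 [0.6142 0.0372 0.041 ] [ 0.3  1.1 -1. ]
14.12 0.039 [0.6141 0.0372 0.0388] [-1.1  0.  -0.2]
14.37 0.038 [0.6142 0.0372 0.0379] [-0.   0.2  0.6]
14.9833 [-0.33414017  0.44783462  0.22261213]
16.8917
102 [-163.9   -2.5   49.6] (array([-168. ,   -1.7]), array([59.6, 29.3]), 1.5) [0.04524579 0.05312982]
```

View pics/s3.png

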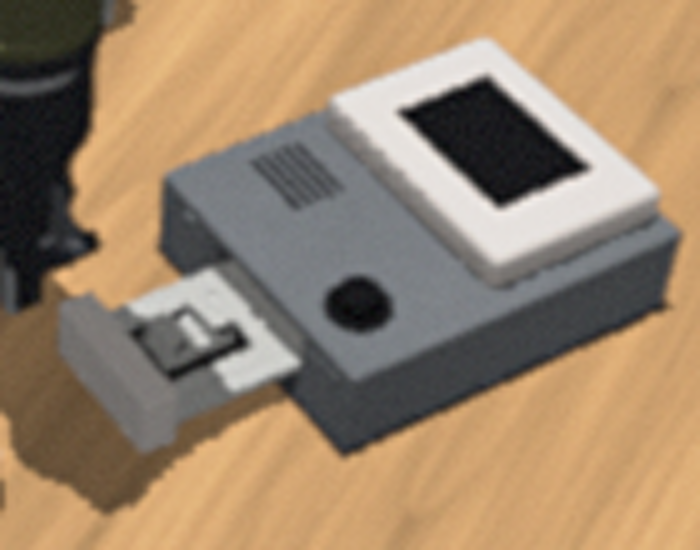

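The clevis sits level in the nest, slot up (crop (190,340)), and the tray is out. Next is the push, with the force watched.

```bash
cat > push.py <<'E'
from h import *
Z=.030
ctrl.movel(upt(-.275,0,Z),max_speed=.15); ctrl.movel(upt(-.255,0,Z),max_speed=.08); ctrl.pause(.2)
f0=np.array(get_state()["contact_force"])
def force():
    s=get_state(); return -(np.array(s["contact_force"])-f0)[:2]@ux, (np.array(s["tcp_pos"])[:2]-U0)@ux, s["time"]
x=-.255
while x<-.125:
    f,xa,t=force()
    if f>12.5: break
    st=.010 if x<-.185 else .004 if x<-.161 else .0004
    x+=st; ctrl.movel(upt(x,0,Z),max_speed=.04)
    f,xa,t=force(); print(round(t,2),round(x*1e3,1),round(xa*1e3,1),round(f,1))
E
python3 push.py
```

```text
18.69 -245.0 -244.6 -0.1
19.09 -235.0 -234.6 0.7
19.49 -225.0 -225.0 2.9
19.89 -215.0 -214.9 2.6
20.29 -205.0 -205.0 2.9
20.69 -195.0 -195.2 4.1
21.09 -185.0 -185.3 3.6
21.34 -181.0 -181.3 4.5
21.59 -177.0 -177.2 4.7
21.84 -173.0 -173.2 4.9
22.09 -169.0 -169.3 5.2
22.34 -165.0 -165.3 5.2
22.59 -161.0 -161.4 5.6
22.84 -160.6 -161.3 6.2
23.09 -160.2 -161.0 6.2
23.34 -159.8 -160.7 5.4
23.59 -159.4 -160.2 6.5
23.84 -159.0 -160.0 7.0
24.09 -158.6 -159.7 6.3
24.34 -158.2 -159.5 7.1
24.59 -157.8 -159.3 7.8
24.84 -157.4 -159.0 8.7
25.09 -157.0 -158.7 7.7
25.34 -156.6 -158.3 8.2
25.59 -156.2 -157.9 8.3
25.84 -155.8 -157.6 8.3
26.09 -155.4 -157.2 8.9
26.34 -155.0 -156.8 7.6
26.59 -154.6 -156.5 7.8
26.84 -154.2 -156.1 8.7
27.09 -153.8 -155.6 8.3
27.34 -153.4 -155.1 7.4
27.59 -153.0 -155.0 8.6
27.84 -152.6 -154.5 8.4
28.09 -152.2 -154.1 8.6
28.34 -151.8 -153.8 7.8
28.59 -151.4 -153.5 8.4
28.84 -151.0 -153.0 9.2
29.09 -150.6 -152.6 8.9
29.34 -150.2 -152.4 9.5
29.59 -149.8 -152.0 9.2
29.84 -149.4 -151.6 8.3
30.09 -149.0 -151.3 8.7
30.34 -148.6 -150.7 9.7
30.59 -148.2 -150.4 8.8
30.84 -147.8 -150.3 10.0
31.09 -147.4 -149.7 9.3
31.34 -147.0 -149.2 8.8
31.59 -146.6 -148.9 10.0
31.84 -146.2 -148.9 9.2
32.09 -145.8 -147.8 6.5
32.34 -145.4 -146.4 6.2
32.59 -145.0 -146.1 5.7
32.84 -144.6 -145.8 6.5
33.09 -144.2 -145.5 7.7
33.34 -143.8 -145.1 6.4
33.59 -143.4 -144.7 7.2
33.84 -143.0 -144.3 7.3
34.09 -142.6 -144.0 6.1
34.34 -142.2 -143.5 7.4
34.59 -141.8 -143.1 7.3
34.84 -141.4 -142.7 8.0
35.09 -141.0 -142.3 6.8
35.34 -140.6 -142.1 7.5
35.59 -140.2 -142.1 9.1
35.84 -139.8 -142.0 8.5
36.09 -139.4 -141.9 10.2
36.34 -139.0 -141.8 10.7
36.59 -138.6 -141.7 11.2
36.84 -138.2 -141.6 12.7
```

Run:
```python
from h import *
g=lambda: -np.array(get_state()["contact_force"])[:2]@ux
a=g(); x=-.1382
for i in range(4):
    x+=.0004; ctrl.movel(upt(x,0,.03),max_speed=.04); print(round(g(),2),round(g()-a+12.0,2))
    if g()-a>1.8: break
ctrl.movel(upt(-.20,0,.03),max_speed=.06); ctrl.movel(upt(-.24,0,.14),max_speed=.15); ctrl.pause(.3)
print(get_state()["time"],g())
im,d,ci=grab("scene"); cv2.imwrite("pics/s4.png",cv2.resize(im[110:350,220:480],None,fx=2.5,fy=2.5,interpolation=cv2.INTER_CUBIC)); W=cloud(d,ci)
R=np.stack([(W[...,:2]-U0)@ux,(W[...,:2]-U0)@uy,W[...,2]],-1)
m=(abs(R[...,1])<.05)&(R[...,0]<-.122)&(R[...,0]>-.26)&(R[...,2]>.046)&(R[...,2]<.056)
print("tray top",m.sum(),R[m].mean(0),np.percentile(R[m][:,0],[3,97]))
```

```text
12.43 11.97
13.88 13.42
14.64 14.17
40.025 -0.2016657188160777
tray top 180 [-0.13372435 -0.0031406   0.0513475 ] [-0.14319194 -0.12297724]
```

View pics/s4.png

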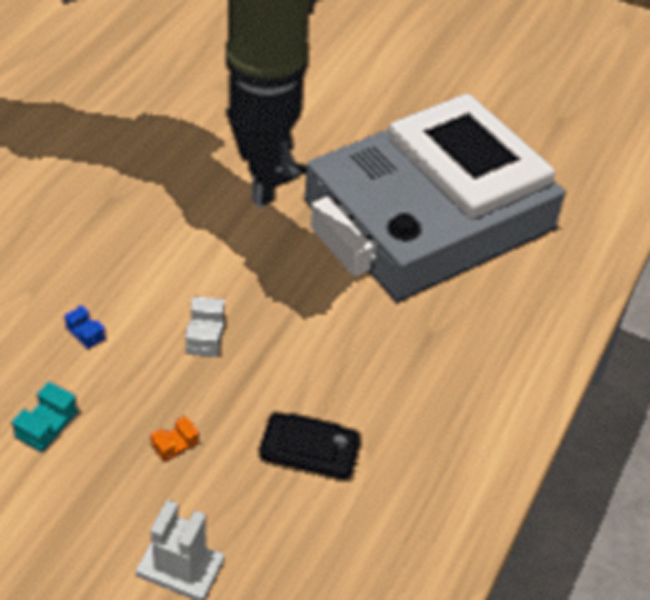

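The tray front (crop (340,235)) stays shut at unit x ≈ -143 mm, which is the latched position. The gripper is clear, and the mouse, spray can and support block have not been touched.

```bash
python3 -c "
from station import ticket; print(ticket.close_job())"
```

```text
the job is handed in; nothing more can be done
None
```

The small aluminium clevis is upright in the nest and the tray is latched shut. The highest forces I read were about 14.5 N on the tray and 5.5 N on the key, and the job was handed in at about 40 s.

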